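# Set up a rail for crosscutting at the middle length stop

## Task

Get the pine rail ready for sawing: tip it over off its narrow edge so that it lies flat on the sawing board, flip the middle one of the three length stops on the fence down, and push the rail flush along the fence with its left end (as the robot sees it) up against that stop. Do it all by pushing with the fingers: do not lift or carry the rail. Leave the other two stops thrown back and everything else where it lies.

Things in the scene. Friction and masses are not known exactly. Their poses are not given: they have to be found in the camera images.
- board: the sawing board, fixed to the bench (position and yaw vary): a plywood base 18 mm thick, x from -140 to +120 mm, y from -420 to +400 mm, with a fence along its far side. Origin on the bench at z = 0 (underside of the base); x points away from the robot, square to the fence; y to the robot's left, along the fence.
- fence (a point): a point on the front top edge of the fence, at x = +50 mm, y = 0, z = 78 mm of the board; axes as the board's. The fence's front face (towards the robot) is the upright plane through it; the fence is 30 mm deep and 60 mm high above the base: dark hardwood with a saw kerf (y = -150 mm) at the right, aluminium extrusion from y = -100 to +400 mm carrying three identical flip stops.
- rail: planed pine rail, 320 mm long, 60 mm wide, 25 mm thick, about 0.24 kg, loose. It starts standing on its narrow edge on the front part of the board's base, 60 mm tall, roughly parallel to the fence (within 0.1 rad) and to the right of the middle stop. Origin at its centre; y along its length (to the robot's left), x through its thickness, z across its width (z is up at the start).
- rail_left (a point): centre of the rail's left end face (+y end). Axes as the rail's.
- rail_right (a point): centre of the rail's right end face (-y end). Axes as the rail's.
- stop_near (a joint): paddle hinge of the right-hand (nearest the saw kerf) flip stop: 0 = down, hanging in front of the fence (working position); 1.57 = level, pointing at the robot; 3.14 = straight up; about 3.44 = thrown back, leaning away from the robot (as found). It turns almost freely: pushed past straight up towards the robot it swings down to 0 by itself.
- stop_near_pivot (a point): centre of the pivot pin of the right-hand (nearest the saw kerf) flip stop, in the middle of its paddle's width: 91 mm above the bench, 7 mm in front of the fence face. Axes as the board's.
- stop_mid (a joint): paddle hinge of the middle flip stop: 0 = down, hanging in front of the fence (working position); 1.57 = level, pointing at the robot; 3.14 = straight up; about 3.44 = thrown back, leaning away from the robot (as found). It turns almost freely: pushed past straight up towards the robot it swings down to 0 by itself.
- stop_mid_pivot (a point): centre of the pivot pin of the middle flip stop, in the middle of its paddle's width: 91 mm above the bench, 7 mm in front of the fence face. Axes as the board's.
- stop_far (a joint): paddle hinge of the left-hand (farthest from the saw kerf) flip stop: 0 = down, hanging in front of the fence (working position); 1.57 = level, pointing at the robot; 3.14 = straight up; about 3.44 = thrown back, leaning away from the robot (as found). It turns almost freely: pushed past straight up towards the robot it swings down to 0 by itself.
- stop_far_pivot (a point): centre of the pivot pin of the left-hand (farthest from the saw kerf) flip stop, in the middle of its paddle's width: 91 mm above the bench, 7 mm in front of the fence face. Axes as the board's.
- stop_mid_tip (a point): free end of the middle stop's paddle (all three alike): an aluminium bar 20 mm wide along the fence, 10 mm thick, 68 mm long from pivot to free end, 0.09 kg. Thrown back, it ends 156 mm above the bench, 13 mm behind the fence face's plane; down, it ends 5 mm above the base, 2 mm off the fence, and its right side, 10 mm right of the pivot's centre, stops the rail.
- stop_mid_knob (a point): top centre of the middle stop's round black clamp knob, 26 mm across, 120 mm above the bench, 32 mm left of the pivot and 18 mm behind the fence face. It stands on the clamp block (fixed, 30 mm deep, from 14 mm right to 48 mm left of the pivot, top 100 mm above the bench).
- offcut: pine offcut 60 x 85 x 25 mm lying on the board's base to the left of the rail, bystander; origin under its centre
- pencil: red flat carpenter's pencil, 170 mm long, 8 mm high, lying on the left front of the board's base, bystander; origin under its centre
- saw: tenon saw lying flat on the bench to the left of the board, about 360 mm long, 22 mm high, bystander
- hammer: hammer lying on the bench to the right of the board, bystander
- chisel: chisel with an orange handle, 250 mm long, lying on the bench behind the board, bystander
- square: try square with a dark wooden stock, lying on the bench behind the right of the board, bystander
- glue: white glue bottle, 64 mm across and 170 mm high, standing on the bench behind the board, bystander; origin under its centre
- tin: open metal tin, 76 mm across and 70 mm high, on the bench in front of the right end of the board, bystander; origin under its centre

How it is judged (in metres and radians):
At the end, for the whole second after the job is handed in: The middle stop's paddle hangs down (within 0.12 rad), the other two are still thrown back, the rail lies flat on the base, at rest, both its ends within 4 mm of the fence face and its left end within 4 mm of the middle stop's paddle (value of joint stop_mid below 0.12 rad and value of joint each of stop_near, stop_far above 3 rad and (angle between rail's own x axis and vertical below 0.05 rad or angle between rail's own x axis and vertical above 3.09 rad) and height (world z) of rail below 0.034 m and y of rail_left in the frame of stop_mid_pivot between -0.014 and -0.006 m and x of rail_left in the frame of board between 0.016 and 0.024 m and x of rail_right in the frame of board between 0.016 and 0.024 m and linear speed of rail below 0.01 m/s); the robot touches nothing.
It fails at once if the rail is lifted or carried: on edge or tipping, its centre more than 50 mm above the board's base (30 mm standing on edge), or lying flat and more than 18 mm clear of the base (height (world z) of rail above 0.068 m or (height (world z) of rail above 0.049 m and (angle between rail's own x axis and vertical below 0.25 rad or angle between rail's own x axis and vertical above 2.89 rad))).
It fails at once if one of the other two stops is flipped (value of joint any of stop_near, stop_far below 3 rad).
It fails at once if a bystander is moved by more than 30 mm (distance of any of offcut, pencil, saw, hammer, chisel, square, glue, tin from where it was at the start of the episode above 0.03 m).
It also fails if it takes over 72 s, if anything falls off the work surface, if the arm or the gripper's body presses on something with over 40 N, if the wrist force passes 120 N, or if a joint passes its speed limit or range.

## Robot

A 6-joint arm with a two-finger parallel gripper is mounted at the origin on the work surface. World frame = base frame: x ahead of the robot, y to its left, z up, the work surface at z = 0. Lengths are in mm, angles in rad, forces in N, time in s.
With the tool pointing down it reaches from about 250 to 725 mm from the base axis. Payload 4 kg.
Tool frame: the origin (TCP) lies at the centre of the arm's flange, where the gripper is bolted on; the fingertips stand 173 mm ahead of it and the grasp point (between the pads) lies 155 mm ahead of it; z points along the fingers, y is the direction in which the jaws open and shut (so a half turn about z gives the same grasp; the last joint's range is limited). The gripper opens to 85 mm and grips with 20 to 120 N. Pads are 22 mm wide; open, the fingers measure 114 mm over their backs; the gripper's body (76 mm by 85 mm) begins 54 mm behind the grasp point. The pads swing forward as they close: fully open they stand 13 mm farther back than shut.
Start: joints at [1.218, 0.241, 0.005, 1.335, 0, 1.571], TCP at [172.762, 469.205, 404.706] pointing down, gripper open.
Joint ranges: [-2.72, 2.72], [-1.05, 1.87], [-1.09, 1.28], [-1.99, 2.15], [-1.42, 1.44], [-3.14, 3.14]. Speed limits (rad/s): [2.79, 2.79, 3.14, 3.14, 3.14, 3.14].

## Interface

Orientations are given as a rotation vector (axis times angle).
In Python, from rig import get_state, camera, hand_in gives the robot as it stands.
- The arm moves only by the tool apply_moves, never from a script. Its argument "increments" is a list that holds one entry, the list of rows, each a list of 7 numbers: the shift along the tool's x, y, z in m, then the turn, a rotation vector about the tool's x, y, z in rad, then the closure, from -1 (fully open) to 1 (shut). In form: [[[tx, ty, tz, ax, ay, az, jaw], ...]]. A call has exactly 5 rows; each row shifts and turns the commanded pose from where the row before left it, along the tool's axes as they then stand; what a row does not reach is not made up. A row lasts 1/12 s, in which the tool goes at most 41.7 mm and 7.16 degrees, less where a joint would pass 70% of its speed; a pose out of reach is approached as far as the arm can. A call with a gripper value outside its range is refused whole. The fingers move at their own pace and stop on an object; "squeeze" is the grip in N (left out, the last holds). Time passes only in rows, so rows that do not move let the fingers close, or fill a call up. It gives the time, the measured TCP pose, the force and the opening at its end, in the units of the state.
- get_state(): the state, without advancing time (a new reading comes with each control period).
- camera(name): name is "side" or "top" or "wrist"; returns a dict with "pixels" (480x640x3 uint8, blue, green, red), "fx", "fy", "cx", "cy" (pixels), "k1" (the pictures are not rectified: a ray, as slopes to the right and down, at radius r is drawn at 1 + k1 r^2 times it, then the intrinsics apply), "rvec" (rotation vector, rad) and "tvec" (3), from world to camera coordinates, as OpenCV has them. Camera axes: x right, y down, z forward; pixel columns grow to the right and rows downward; lengths in mm; the calibration is good to about 2 mm. A picture is of the moment at which its call begins. There is no depth.
- hand_in(): hands the job in, once; it reports no verdict.
The state is a dict: "time_s": time; "joint_pos": joint angles; "qvel": joint speeds; "joint_efforts": joint torques, N m; "eef_pos": TCP position; "tool_rot": TCP orientation; "wrist_force": force on the tool from outside, world axes, zero at the start; "moment": the same for the moment, N m; "gripper_width": opening from 0.0 (shut) to 1.0 (fully open).
Only numpy, scipy, OpenCV 4.12 (cv2) and the standard library are available. Lean on these libraries where they do the work, as an engineer would, in place of code of your own. Each camera call takes 0.05 s, during which the arm holds its last target. There are 200 camera calls.

## Working session

There is one attempt and no reset: what is moved stays moved. The work goes in short steps, Python scripts to look and compute and a tool call to move; the robot and the scene stay as the last step left them, time stands still between calls to the robot, and variables do not carry over. Pictures are saved under pics/ and viewed, and the job is handed in when it is done.

Besides the shell and the picture viewer there is one more tool, called after "Emit:" by a JSON object that holds its "fn" and its "kwargs". apply_moves: Moves the arm, as the interface text tells. Its arguments: {"type":"object","properties":{"increments":{"type":"array","items":{"type":"array","items":{"type":"array","items":{"type":"number"}}}},"squeeze":{"type":"number"}},"required":["increments"]}

```bash
ls; mkdir -p pics; cat > h.py <<'E'
import numpy as np, cv2
from rig import get_state, camera, hand_in
def shot(n,f):
    c=camera(n); cv2.imwrite('pics/'+f+'.png',c['pixels']); 
    np.save('pics/'+f+'.npy',{k:v for k,v in c.items()},allow_pickle=True); return c
def load(f): return np.load('pics/'+f+'.npy',allow_pickle=True).item()
def ray(c,u,v):
    x,y=(u-c['cx'])/c['fx'],(v-c['cy'])/c['fy']; rd=np.hypot(x,y); r=rd
    for _ in range(20): r=rd/(1+c['k1']*r*r)
    s=r/rd if rd>0 else 1
    R=cv2.Rodrigues(np.array(c['rvec'],float))[0]; t=np.array(c['tvec'],float).ravel()
    return -R.T@t, R.T@np.array([x*s,y*s,1])
def onz(c,u,v,z):
    o,d=ray(c,u,v); return o+d*(z-o[2])/d[2]
def proj(c,p):
    R=cv2.Rodrigues(np.array(c['rvec'],float))[0]; q=R@np.array(p,float)+np.array(c['tvec'],float).ravel()
    x,y=q[:2]/q[2]; k=1+c['k1']*(x*x+y*y); return np.array([c['fx']*x*k+c['cx'],c['fy']*y*k+c['cy']])
def two(c1,a,c2,b):
    o1,d1=ray(c1,*a);o2,d2=ray(c2,*b)
    s=np.linalg.lstsq(np.c_[d1,-d2],o2-o1,rcond=None)[0]
    p,q=o1+d1*s[0],o2+d2*s[1]; return (p+q)/2,np.linalg.norm(p-q)
E
python3 - <<'E'
from h import *
for n in ('side','top','wrist'):
    c=shot(n,n+'0'); print(n,c['fx'],c['k1'],-cv2.Rodrigues(np.array(c['rvec'],float))[0].T@np.array(c['tvec'],float).ravel())
print(get_state())
E
```

```text
pics
side 492.91503493701146 -0.08213290874316063 [-213.38089042 -787.36540209 1094.91313667]
top 490.9370600500605 -0.008473730663662145 [ 419.55593921  -13.92962135 1363.28278931]
wrist 407.9228625032133 0.012717038301910927 [ 94.34460548 499.30657297 372.13181218]
{'time_s': 0.15, 'joint_pos': array([1.21802973e+00, 2.41254691e-01, 4.04417660e-03, 1.33517666e+00,
       9.68705902e-06, 1.57081174e+00]), 'qvel': array([-0.00029777, -0.00129504,  0.00369094,  0.00018876, -0.00121056,
       -0.00060269]), 'joint_efforts': array([-3.88293411e-04, -3.72634220e+01,  2.52638555e+01,  1.23634905e-02,
       -1.79464473e-05, -3.63124954e-06]), 'eef_pos': array([172.68120996, 469.03333994, 404.01385738]), 'tool_rot': array([-5.51228733e-01, -3.09256068e+00,  2.45723208e-03]), 'wrist_force': array([ 0.63830967,  0.38813717, -0.76102296]), 'moment': array([ 0.00573549, -0.05264203,  0.00933173]), 'gripper_width': 0.9968329221974253}
```

View pics/top0.png

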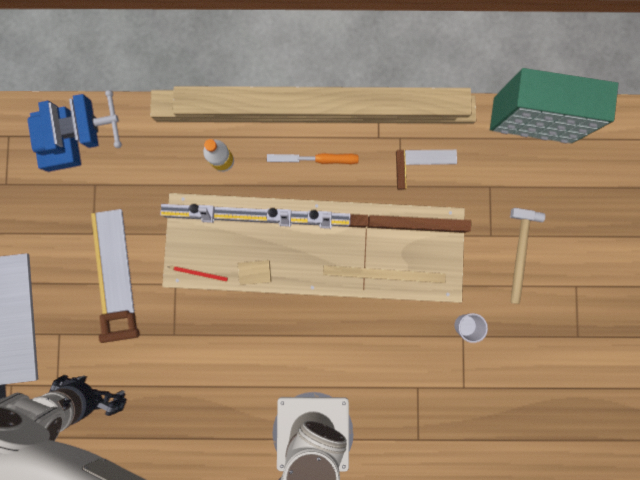

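View pics/side0.png

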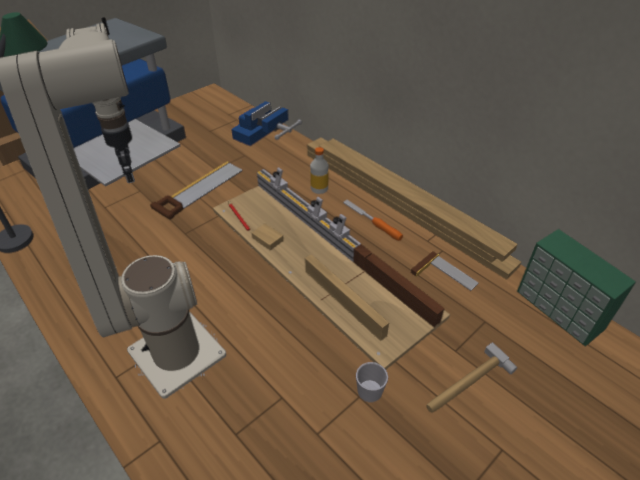

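View pics/wrist0.png

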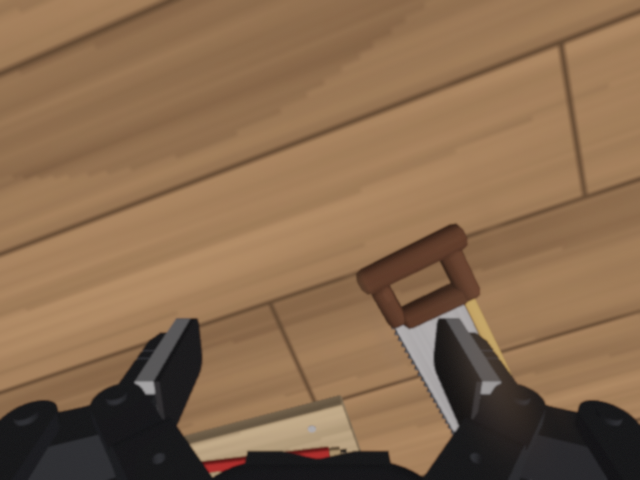

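The top view shows the board (corners about (169,194), (463,301)), the rail at (323–446, 265–283), the stops near (205,213), (283,217) and (324,220), and the offcut at (254,272). Next I'll zoom in to measure.

```bash
python3 - <<'E'
from h import *
c=load('top0')['pixels']; 
a=cv2.resize(c[190:310,150:310],None,fx=5,fy=5,interpolation=cv2.INTER_CUBIC);cv2.imwrite('pics/tA.png',a)
a=cv2.resize(c[190:310,310:480],None,fx=4.7,fy=4.7,interpolation=cv2.INTER_CUBIC);cv2.imwrite('pics/tB.png',a)
c=load('side0')['pixels']; 
a=cv2.resize(c[160:365,210:450],None,fx=3.3,fy=2.9,interpolation=cv2.INTER_CUBIC);a=cv2.resize(c[160:360,210:450],None,fx=3,fy=3,interpolation=cv2.INTER_CUBIC);cv2.imwrite('pics/sA.png',a)
E
```

```text
(no output)
```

View pics/tA.png

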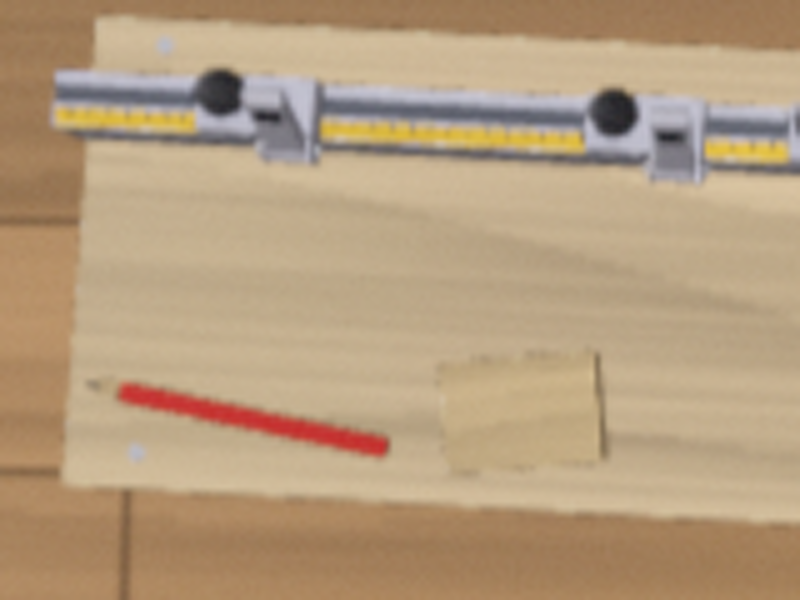

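View pics/tB.png

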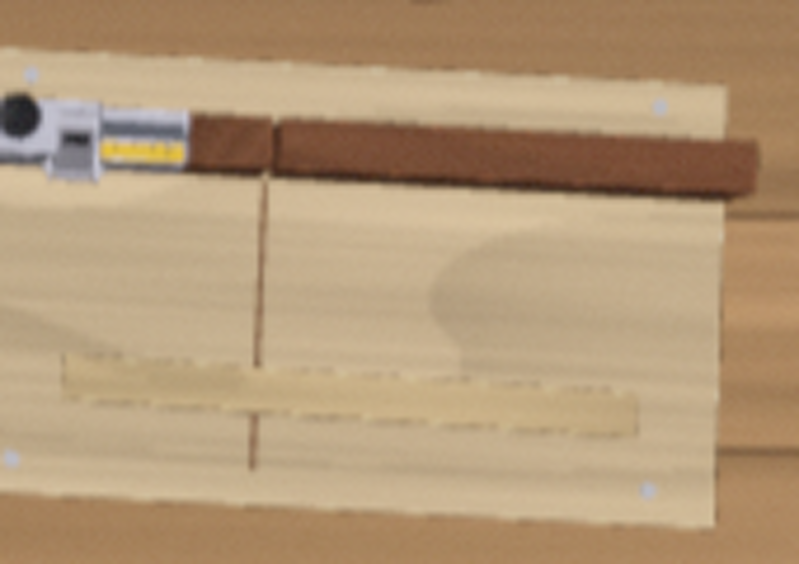

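View pics/sA.png

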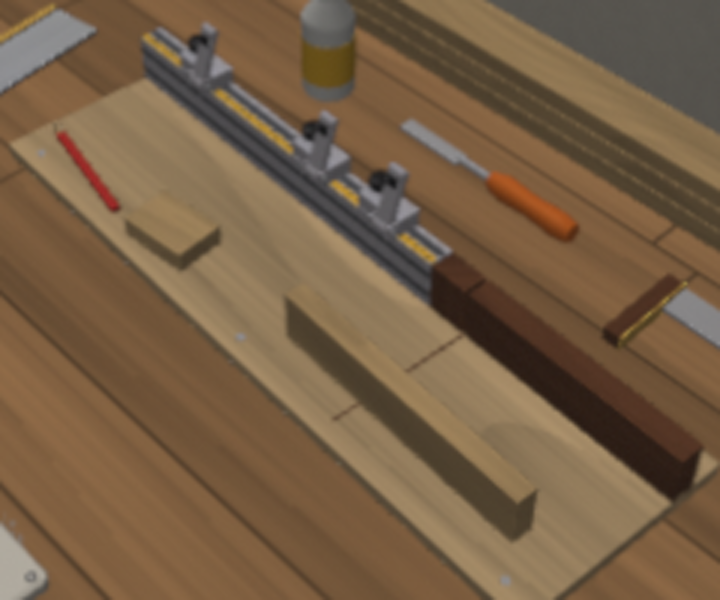

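```bash
cat > m.py <<'E'
from h import *
A=lambda u,v:((u+.5)/5+149.5,(v+.5)/5+189.5)
B=lambda u,v:((u+.5)/4.7+309.5,(v+.5)/4.7+189.5)
S=lambda u,v:((u+.5)/3+209.5,(v+.5)/3+159.5)
if __name__=='__main__':
    np.set_printoptions(precision=1,suppress=True)
    t=load('top0');s=load('side0')
    for n,p,bx in (('tl',A(97,15),(120,400)),('bl',A(62,487),(-140,400)),('tr',B(727,88),(120,-420)),('br',B(714,527),(-140,-420))):
        print(n,onz(t,*p,18),bx)
    P=[];Q=[]
    for p,bx in ((A(97,15),(120,400)),(A(62,487),(-140,400)),(B(727,88),(120,-420)),(B(714,527),(-140,-420))):
        P.append(onz(t,*p,18)[:2]);Q.append(bx)
    P=np.array(P);Q=np.array(Q,float);H=(Q-Q.mean(0)).T@(P-P.mean(0));yaw=np.arctan2(H[0,1]-H[1,0],H[0,0]+H[1,1])
    R=np.array([[np.cos(yaw),-np.sin(yaw)],[np.sin(yaw),np.cos(yaw)]]);o=P.mean(0)-R@Q.mean(0);print('board',o,yaw,(P-o)@R-Q)
    bd=lambda w:(np.array(w)[:2]-o)@R
    print('side corner tl?',onz(s,*S(8,143),18),bd(onz(s,*S(8,143),18)), 'tr',onz(s,*S(717,462),18))
    for n,p,z in (('fence end R top back',B(757,143),78),('fence front R',B(757,190),78),('al front L',A(52,127),78),('al back L',A(55,72),78),('knob far',A(220,92),120),('knob mid',A(614,112),120),('knob near',B(18,115),120),
      ('blk mid R',A(703,103),100),('blk mid L',A(586,112),100),('rail',B(62,355),78),('rail',B(636,392),78),('rail',B(637,437),78),('rail',B(62,400),78),
      ('offc R',A(598,352),43),('offc R',A(604,458),43),('offc L',A(438,365),43),('offc L',A(447,470),43),('pencil',A(388,445),26),('kerf',B(252,468),18)):
        w=onz(t,*p,z);print(n,w,bd(w))
    print('two rail back-right',two(t,B(636,392),s,S(535,492)),'front-right',two(t,B(637,437),s,S(515,506)),'front-left',two(t,B(62,400),s,S(288,291)),'back-left',two(t,B(62,355),s,S(308,286)))
    print('two knob mid',two(t,A(614,112),s,S(316,128)))
E
python3 m.py
```

```text
tl [653.  400.5  18. ] (120, 400)
bl [392.5 412.3  18. ] (-140, 400)
tr [ 613.3 -416.9   18. ] (120, -420)
br [ 356.7 -405.    18. ] (-140, -420)
board [514.3   7.2] -0.04610629992214658 [[ 0.4 -0.8]
 [-0.4 -1. ]
 [-1.5  0.8]
 [ 1.5  0.9]]
side corner tl? [393.  409.7  18. ] [-139.7  396.4] tr [ 611.9 -415.4   18. ]
fence end R top back [ 573.7 -415.3   78. ] [  78.8 -419.3]
fence front R [ 547.2 -414.8   78. ] [  52.3 -420.1]
al front L [582.7 404.1  78. ] [ 50.1 399.6]
al back L [612.  403.3  78. ] [ 79.3 400.2]
knob far [595.8 305.  120. ] [ 67.7 301.2]
knob mid [586.6 103.7 120. ] [67.7 99.7]
knob near [581.8  -1.1 120. ] [67.8 -5.2]
blk mid R [594.2  59.5 100. ] [77.4 55.8]
blk mid L [589.2 120.1 100. ] [ 69.6 116.2]
rail [452.9 -25.9  78. ] [-59.8 -35.9]
rail [ 433.9 -345.3   78. ] [ -64.1 -355.9]
rail [ 409.  -345.5   78. ] [ -89.  -357.3]
rail [427.9 -26.   78. ] [-84.8 -37.2]
offc R [466.9 118.   43. ] [-52.5 108.4]
offc R [410. 114.  43.] [-109.1  101.9]
offc L [459.4 203.9  43. ] [-63.9 193.9]
offc L [403.2 198.1  43. ] [-119.8  185.5]
pencil [416.3 233.1  26. ] [-108.3  221.1]
kerf [ 389.5 -137.1   18. ] [-118.1 -149.9]
two rail back-right (array([ 433. , -346.4,   70.2]), np.float64(2.7029027398468046)) front-right (array([ 407.9, -345.8,   73.2]), np.float64(2.7893858343825224)) front-left (array([429.8, -27.6,  78.9]), np.float64(4.95854878970245)) back-left (array([455.2, -27.7,  68.3]), np.float64(5.347941466768301))
two knob mid (array([588.3, 103.5, 114. ]), np.float64(2.2826780498377532))
```

The board origin comes out at (514.3, 7.2) with yaw -0.046. In board coordinates, the mid pivot is at (43, 68) and the rail spans y from -36.5 to -356.5 with x around -85 to -60. First I'll turn the tool square to the board, so tool x = -board x, tool y = board y and tool z is down. Then I'll go behind the middle paddle.

Emit:
{"fn": "apply_moves", "kwargs": {"increments": [[[0,0,0,0,0,-0.1023,1],[0,0,0,0,0,-0.1023,1],[0,0,0,0,0,-0.1023,1],[-0.0308,-0.0251,0,0,0,0,1],[-0.0308,-0.0251,0,0,0,0,1]]], "squeeze": 40}}

```text
time_s: 0.57
eef_pos: [231.4, 416.6, 404.1]
tool_rot: [-0.064, -3.141, 0.001]
wrist_force: [1.4, -0.8, -0.1]
gripper_width: 0.299
```

Emit:
{"fn": "apply_moves", "kwargs": {"increments": [[[-0.0308,-0.0251,0,0,0,0,1],[-0.0308,-0.0251,0,0,0,0,1],[-0.0308,-0.0251,0,0,0,0,1],[-0.0308,-0.0251,0,0,0,0,1],[-0.0308,-0.0251,0,0,0,0,1]]]}}

```text
time_s: 0.98
eef_pos: [381.0, 282.2, 404.6]
tool_rot: [-0.072, -3.14, 0.0]
wrist_force: [-0.6, 1.6, 0.7]
gripper_width: 0.001
```

Emit:
{"fn": "apply_moves", "kwargs": {"increments": [[[-0.0308,-0.0251,0,0,0,0,1],[-0.0308,-0.0251,0,0,0,0,1],[-0.0308,-0.0251,0,0,0,0,1],[-0.0308,-0.0251,0,0,0,0,1],[-0.0308,-0.0251,0,0,0,0,1]]]}}

```text
time_s: 1.4
eef_pos: [529.3, 149.6, 404.4]
tool_rot: [-0.073, -3.14, 0.0]
wrist_force: [0.7, 1.4, 0.1]
gripper_width: 0.004
```

```bash
cat >> h.py <<'E'
O=np.array([514.3,7.2]);YAW=-0.0461
RB=np.array([[np.cos(YAW),-np.sin(YAW)],[np.sin(YAW),np.cos(YAW)]])
bd=lambda w:(np.array(w)[:2]-O)@RB
def wd(x,y,z): return np.r_[O+RB@np.array([x,y]),z]
def st():
    from scipy.spatial.transform import Rotation as Ro
    s=get_state();Rt=Ro.from_rotvec(s['tool_rot']).as_matrix()
    tip=s['eef_pos']+173*Rt[:,2]
    print('t',round(s['time_s'],2),'tip board',bd(tip).round(1),round(tip[2],1),'tool x yaw rel -bx',round(np.degrees(np.arctan2(Rt[1,0],Rt[0,0])-np.pi-YAW),2),'tilt',Rt[:2,2].round(4),'F',s['wrist_force'].round(1),'w',round(s['gripper_width'],2),'q',s['joint_pos'].round(2))
E
python3 -c "
from h import *
st()
shot('side','side1')"
```

```text
t 1.4 tip board [  8.3 143. ] 231.4 tool x yaw rel -bx -0.0 tilt [-0.0005 -0.    ] F [0.7 1.4 0.1] w 0.0 q [0.28 0.34 0.14 1.37 0.   0.32]
```

View pics/side1.png

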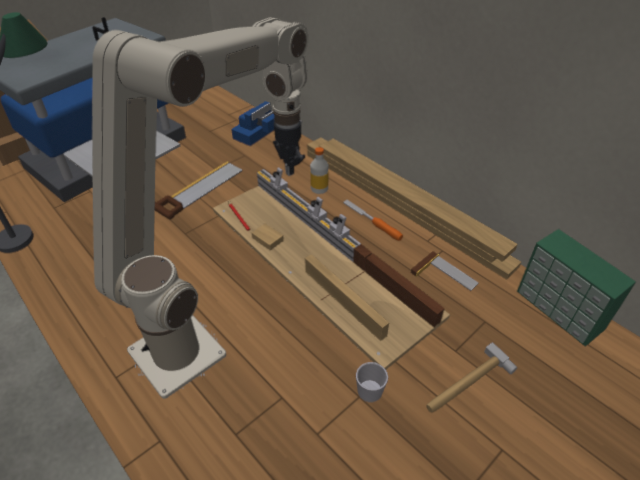

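The side view shows the fingers shut over the fence at about (290,165). The yaw is square to the board. Now I'll go behind the mid paddle and down.

Emit:
{"fn": "apply_moves", "kwargs": {"increments": [[[-0.0305,-0.025,0,0,0,0,1],[-0.0305,-0.025,0,0,0,0,1],[-0.0305,-0.025,0,0,0,0,1],[0,0,0,0,0,0,1],[0,0,0,0,0,0,1]]]}}

```text
time_s: 1.87
eef_pos: [617.2, 70.6, 402.9]
tool_rot: [-0.077, -3.138, 0.0]
wrist_force: [0.0, 0.5, -0.3]
gripper_width: -0.0
```

```bash
python3 -c "
from h import *
st()
c=shot('side','side2');t=shot('wrist','wrist2')
a=c['pixels'][100:260,230:430];cv2.imwrite('pics/s2.png',cv2.resize(a,None,fx=3.5,fy=3.5,interpolation=cv2.INTER_CUBIC))"
```

```text
t 1.87 tip board [99.4 68. ] 229.9 tool x yaw rel -bx -0.19 tilt [-0.0026 -0.0001] F [ 0.   0.5 -0.3] w -0.0 q [0.11 0.49 0.36 1.45 0.   0.16]
```

View pics/s2.png

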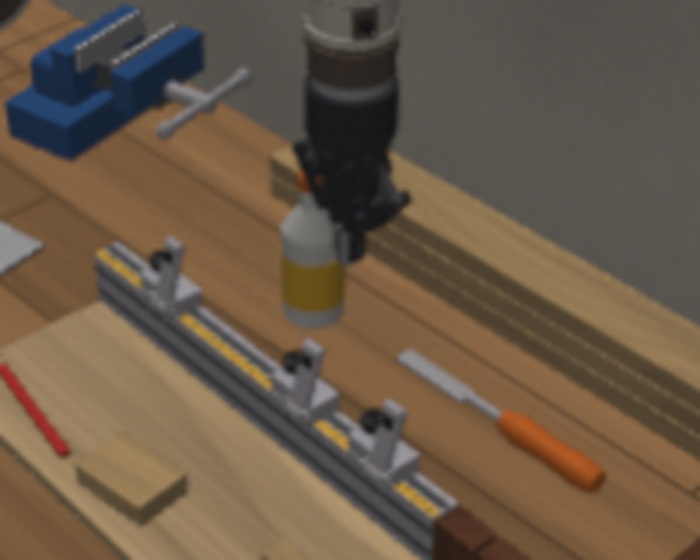

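View pics/wrist2.png

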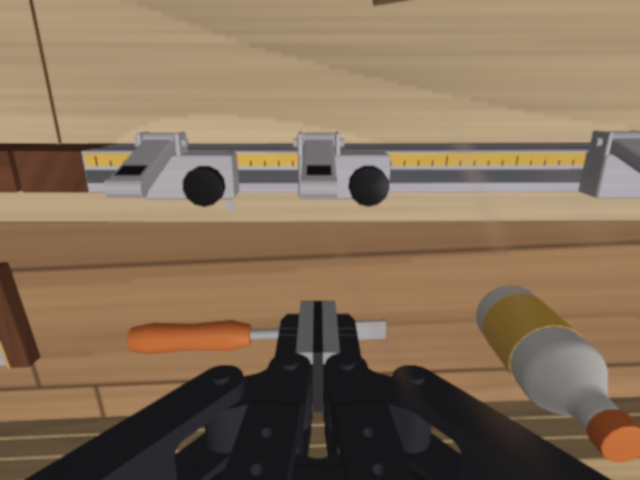

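The wrist view shows the shut fingertips (column 318) lined up with the middle paddle (column 319), behind the fence. Next I'll go down to about z 140 and pull towards the robot.

Emit:
{"fn": "apply_moves", "kwargs": {"increments": [[[0,0,0.03,0,0,0,1],[0,0,0.03,0,0,0,1],[0,0,0.03,0,0,0,1],[0,0,0,0,0,0,1],[0,0,0,0,0,0,1]]]}}

```text
time_s: 2.38
eef_pos: [614.5, 73.4, 313.7]
tool_rot: [-0.069, -3.136, 0.001]
wrist_force: [-0.4, -0.4, 1.2]
gripper_width: -0.005
```

Emit:
{"fn": "apply_moves", "kwargs": {"increments": [[[0.012,0,0,0,0,0,1],[0.012,0,0,0,0,0,1],[0.012,0,0,0,0,0,1],[0.012,0,0,0,0,0,1],[0.012,0,0,0,0,0,1]]]}}

```text
time_s: 2.8
eef_pos: [556.3, 75.8, 318.3]
tool_rot: [0.07, 3.135, 0.002]
wrist_force: [-0.2, -0.5, 0.1]
gripper_width: 0.001
```

```bash
python3 -c "
from h import *
st()
c=shot('side','side3')
a=c['pixels'][100:260,230:430];cv2.imwrite('pics/s3.png',cv2.resize(a,None,fx=3.5,fy=3.5,interpolation=cv2.INTER_CUBIC))"
```

```text
t 2.8 tip board [39.7 70.7] 145.3 tool x yaw rel -bx 0.07 tilt [0.0056 0.0009] F [-0.2 -0.5  0.1] w 0.0 q [0.14 0.41 0.01 1.17 0.   0.18]
```

View pics/s3.png

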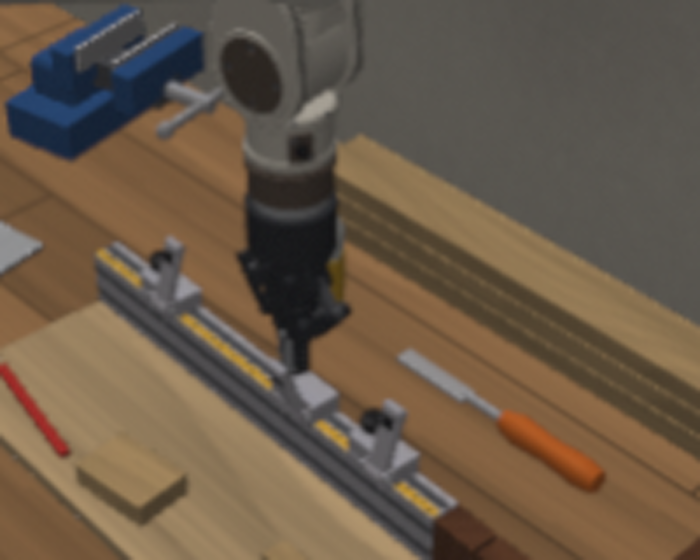

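The middle paddle seems to have tipped over. I'll withdraw towards the robot and head for the front of the rail.

Emit:
{"fn": "apply_moves", "kwargs": {"increments": [[[0.034,0,-0.01,0,0,0,1],[0.034,0,-0.01,0,0,0,1],[0.034,0,0,0,0,0,1],[0.034,0,0,0,0,0,1],[0.034,0,0,0,0,0,1]]]}}

```text
time_s: 3.27
eef_pos: [385.7, 83.3, 337.3]
tool_rot: [0.071, 3.136, 0.002]
wrist_force: [0.4, 0.1, 0.1]
gripper_width: -0.0
```

Emit:
{"fn": "apply_moves", "kwargs": {"increments": [[[0,-0.038,0,0,0,0,1],[0,-0.038,0,0,0,0,1],[0,-0.038,0,0,0,0,1],[0,-0.038,0,0,0,0,1],[0,-0.038,0,0,0,0,1]]]}}

```text
time_s: 3.68
eef_pos: [378.3, -108.3, 337.7]
tool_rot: [0.069, 3.135, -0.002]
wrist_force: [0.4, -0.2, -0.6]
gripper_width: 0.003
```

Emit:
{"fn": "apply_moves", "kwargs": {"increments": [[[0,-0.038,0,0,0,0,1],[0,-0.038,0,0,0,0,1],[0,0,0,0,0,0,1],[0,0,0,0,0,0,1],[0,0,0,0,0,0,1]]]}}

```text
time_s: 4.1
eef_pos: [374.6, -182.9, 336.3]
tool_rot: [0.073, 3.138, -0.001]
wrist_force: [0.0, 0.2, -0.0]
gripper_width: -0.005
```

```bash
python3 -c "
from h import *
st()
c=shot('side','side4')
a=c['pixels'][160:360,210:450];cv2.imwrite('pics/s4.png',cv2.resize(a,None,fx=3,fy=3,interpolation=cv2.INTER_CUBIC))"
```

```text
t 4.1 tip board [-130.3 -196.5] 163.3 tool x yaw rel -bx -0.01 tilt [ 0.0026 -0.0008] F [ 0.   0.2 -0. ] w -0.01 q [-0.45  0.12 -0.33  1.12  0.   -0.41]
```

View pics/s4.png

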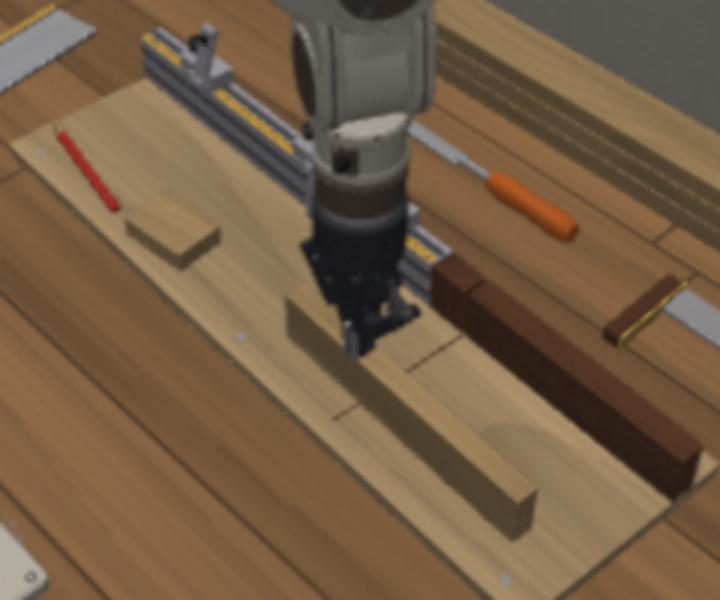

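The tool stands in front of the rail's middle. Next I'll go down to tip z ≈ 66 and push the rail's top towards the fence.

Emit:
{"fn": "apply_moves", "kwargs": {"increments": [[[0,0,0.0325,0,0,0,1],[0,0,0.0325,0,0,0,1],[0,0,0.0325,0,0,0,1],[0,0,0,0,0,0,1],[-0.01,0,0,0,0,0,1]]]}}

```text
time_s: 4.57
eef_pos: [382.5, -181.4, 236.4]
tool_rot: [-0.069, -3.135, -0.004]
wrist_force: [0.2, 0.1, 1.2]
gripper_width: 0.003
```

Emit:
{"fn": "apply_moves", "kwargs": {"increments": [[[-0.007,0,0,0,0,0,1],[-0.007,0,0,0,0,0,1],[-0.007,0,0,0,0,0,1],[-0.007,0,0,0,0,0,1],[-0.007,0,0,0,0,0,1]]]}}

```text
time_s: 4.98
eef_pos: [420.4, -185.2, 238.2]
tool_rot: [0.072, 3.139, -0.001]
wrist_force: [-0.6, -0.6, 0.2]
gripper_width: 0.002
```

```bash
python3 -c "
from h import *
st()
c=shot('side','side5')
a=c['pixels'][160:360,210:450];cv2.imwrite('pics/s5.png',cv2.resize(a,None,fx=3,fy=3,interpolation=cv2.INTER_CUBIC))"
```

```text
t 4.98 tip board [ -84.7 -196.6] 65.2 tool x yaw rel -bx 0.02 tilt [ 0.0018 -0.0008] F [-0.6 -0.6  0.2] w 0.0 q [-0.41  0.31 -0.37  0.89 -0.   -0.37]
```

View pics/s5.png

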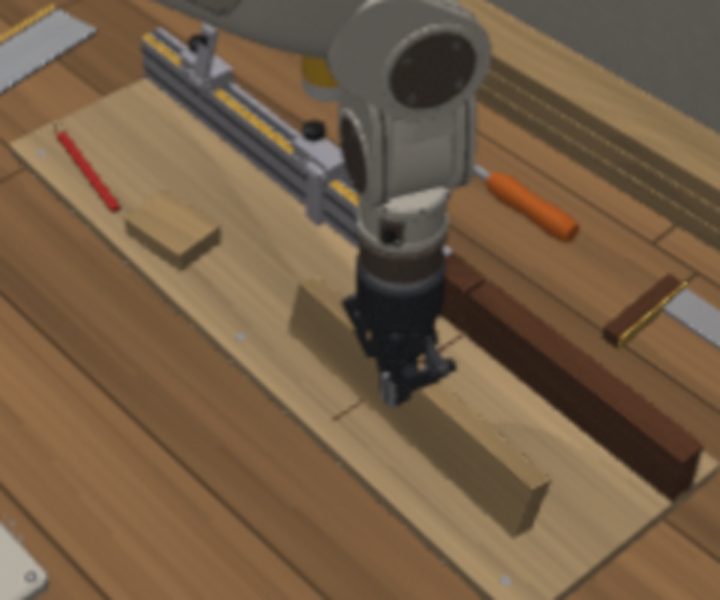

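The middle paddle hangs down at (316,195), and the rail is tipping towards the fence. I'll keep pushing.

Emit:
{"fn": "apply_moves", "kwargs": {"increments": [[[-0.006,0,0,0,0,0,1],[-0.006,0,0,0,0,0,1],[-0.006,0,0,0,0,0,1],[-0.006,0,0,0,0,0,1],[-0.004,0,0,0,0,0,1]]]}}

```text
time_s: 5.45
eef_pos: [447.9, -186.4, 237.2]
tool_rot: [0.072, 3.14, -0.0]
wrist_force: [0.4, 0.4, -0.2]
gripper_width: 0.0
```

Emit:
{"fn": "apply_moves", "kwargs": {"increments": [[[0,0,0,0,0,0,1],[0.03,0,0,0,0,0,1],[0.03,0,0,0,0,0,1],[0.02,0,0,0,0,0,1],[0,0,0,0,0,0,1]]]}}

```text
time_s: 5.87
eef_pos: [362.8, -181.5, 236.3]
tool_rot: [-0.074, -3.135, -0.004]
wrist_force: [-0.7, 0.4, 0.5]
gripper_width: -0.004
```

```bash
python3 -c "
from h import *
st()
c=shot('side','side6')
a=c['pixels'][160:360,210:450];cv2.imwrite('pics/s6.png',cv2.resize(a,None,fx=3,fy=3,interpolation=cv2.INTER_CUBIC))
c=shot('top','top6')
a=c['pixels'][190:310,310:480];cv2.imwrite('pics/t6.png',cv2.resize(a,None,fx=4.7,fy=4.7,interpolation=cv2.INTER_CUBIC))"
```

```text
t 5.87 tip board [-143.7 -195.1] 63.3 tool x yaw rel -bx -0.08 tilt [-0.0061  0.0024] F [-0.7  0.4  0.5] w -0.0 q [-0.46  0.22 -0.5   0.85 -0.   -0.42]
```

View pics/s6.png

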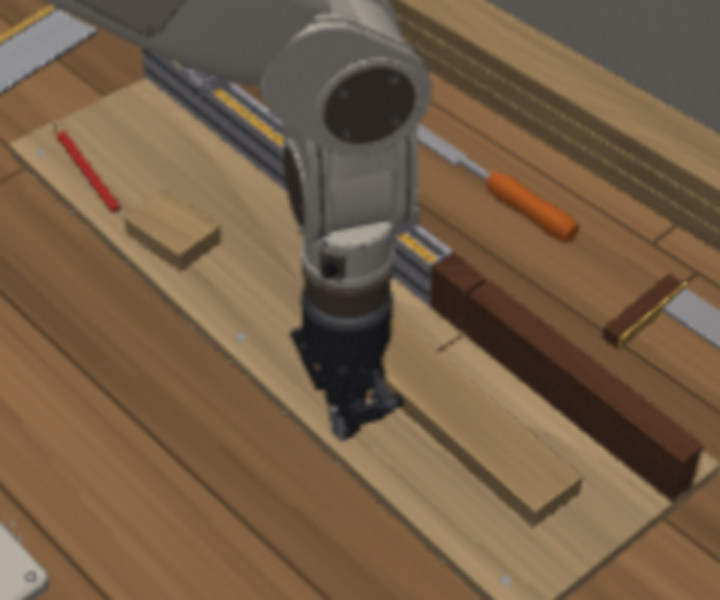

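View pics/t6.png

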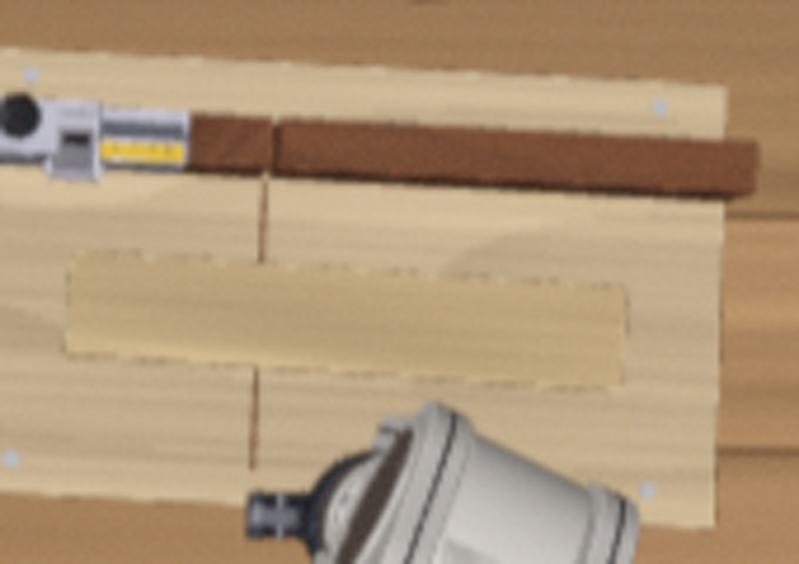

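The rail now lies flat, with top-view crop corners at (72,253), (66,353), (625,285) and (622,387). I'll lower the fingertips to z ≈ 29 and push the rail's middle to the fence.

Emit:
{"fn": "apply_moves", "kwargs": {"increments": [[[0,0,0.017,0,0,0,1],[0,0,0.017,0,0,0,1],[0,0,0,0,0,0,1],[-0.03,0,0,0,0,0,1],[-0.03,0,0,0,0,0,1]]]}}

```text
time_s: 6.38
eef_pos: [427.3, -185.3, 203.2]
tool_rot: [-0.074, -3.139, -0.001]
wrist_force: [0.8, -1.1, -0.4]
gripper_width: -0.004
```

Emit:
{"fn": "apply_moves", "kwargs": {"increments": [[[-0.009,0,0,0,0,0,1],[-0.009,0,0,0,0,0,1],[-0.009,0,0,0,0,0,1],[-0.009,0,0,0,0,0,1],[-0.009,0,0,0,0,0,1]]]}}

```text
time_s: 6.8
eef_pos: [472.1, -187.3, 203.2]
tool_rot: [-0.072, -3.14, -0.001]
wrist_force: [-0.3, -0.5, 0.9]
gripper_width: 0.0
```

```bash
python3 -c "
from h import *
from m import B
st()
t=load('top6')
for p in ((72,253),(66,353),(625,285),(622,387)): print(bd(onz(t,*B(*p),43)).round(1))
c=shot('side','side7')
a=c['pixels'][160:360,210:450];cv2.imwrite('pics/s7.png',cv2.resize(a,None,fx=3,fy=3,interpolation=cv2.INTER_CUBIC))
"
```

```text
t 6.8 tip board [ -33.4 -196.2] 30.2 tool x yaw rel -bx -0.0 tilt [-0.0012  0.0004] F [-0.3 -0.5  0.9] w 0.0 q [-0.38  0.44 -0.28  0.85 -0.   -0.33]
[ -0.2 -39. ]
[-57.6 -38.4]
[  -2.3 -356.6]
[ -60.8 -356.8]
```

View pics/s7.png

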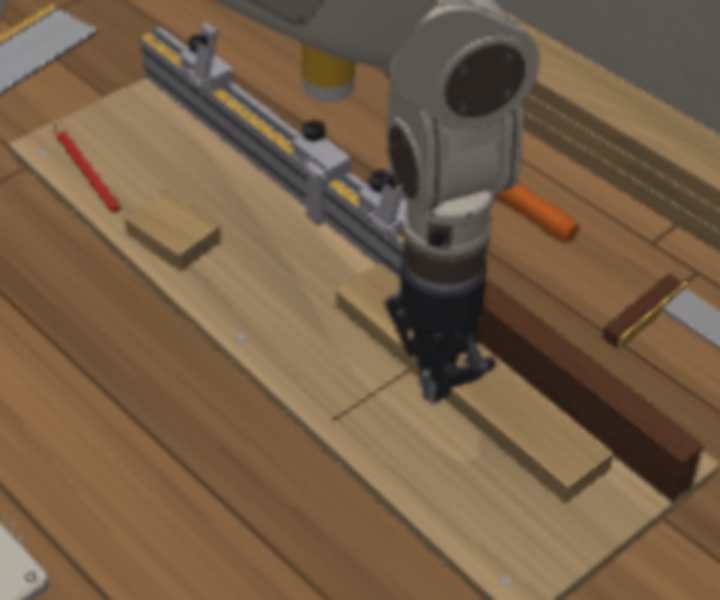

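The rail slides well and is nearly at the fence. I'll finish the push gently.

Emit:
{"fn": "apply_moves", "kwargs": {"increments": [[[-0.0025,0,0,0,0,0,1],[-0.0025,0,0,0,0,0,1],[-0.0025,0,0,0,0,0,1],[-0.0025,0,0,0,0,0,1],[-0.0015,0,0,0,0,0,1]]]}}

```text
time_s: 7.27
eef_pos: [483.6, -188.0, 203.2]
tool_rot: [-0.072, -3.141, -0.0]
wrist_force: [-1.1, 0.7, 0.3]
gripper_width: -0.006
```

```bash
cat > see.py <<'E'
import sys
from h import *
n=sys.argv[1]; st()
c=shot('side','side'+n)
a=c['pixels'][160:360,210:450];cv2.imwrite(f'pics/s{n}.png',cv2.resize(a,None,fx=3,fy=3,interpolation=cv2.INTER_CUBIC))
c=shot('top','top'+n)
a=c['pixels'][190:310,250:450];cv2.imwrite(f'pics/t{n}.png',cv2.resize(a,None,fx=4,fy=4,interpolation=cv2.INTER_CUBIC))
E
python3 see.py 8
```

```text
t 7.27 tip board [ -21.7 -196.4] 30.2 tool x yaw rel -bx 0.0 tilt [-0.      0.0001] F [-1.1  0.7  0.3] w -0.01 q [-0.37  0.46 -0.26  0.86  0.   -0.32]
```

View pics/s8.png

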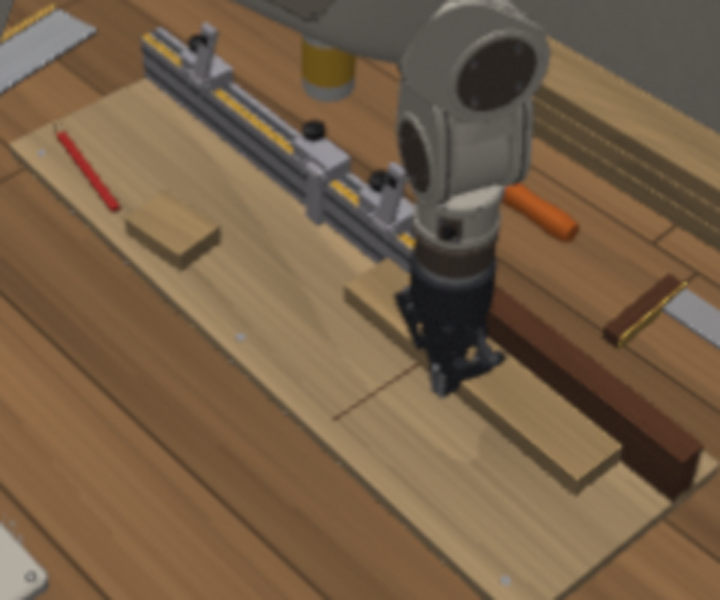

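View pics/t8.png

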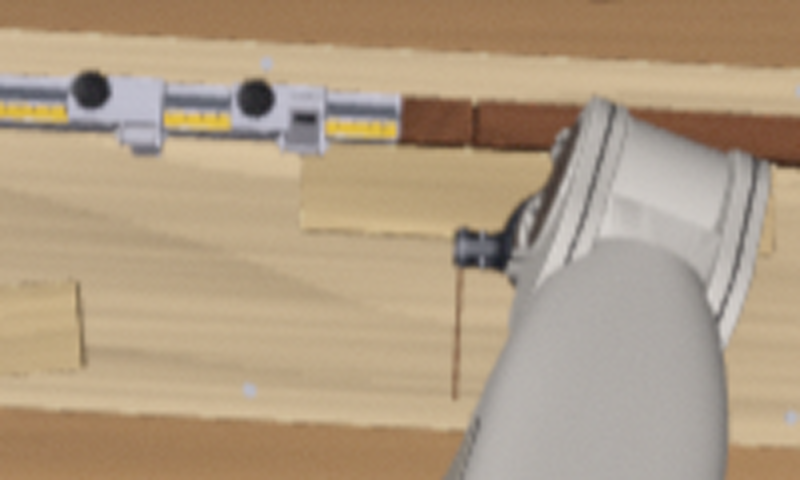

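Emit:
{"fn": "apply_moves", "kwargs": {"increments": [[[-0.0015,0,0,0,0,0,1],[-0.0015,0,0,0,0,0,1],[-0.0015,0,0,0,0,0,1],[-0.0015,0,0,0,0,0,1],[0,0,0,0,0,0,1]]]}}

```text
time_s: 7.78
eef_pos: [485.9, -187.9, 202.4]
tool_rot: [-0.074, -3.13, -0.0]
wrist_force: [-12.7, -0.5, 8.2]
gripper_width: -0.0
```

```bash
python3 -c "
from h import *
st()
t=load('top8')
for p in ((301,228),(302,152),(301,228)): print(bd(onz(t,(p[0]+.5)/4+249.5,(p[1]+.5)/4+189.5,43)).round(1))"
```

```text
t 7.78 tip board [ -21.2 -196.2] 29.4 tool x yaw rel -bx -0.05 tilt [-0.0107  0.0005] F [-12.7  -0.5   8.2] w -0.0 q [-0.37  0.46 -0.24  0.87 -0.   -0.32]
[ -8.8 -39.3]
[ 42.6 -37.3]
[ -8.8 -39.3]
```

The rail is in contact with the fence: 12.7 N, with the fingertip at x = -21. Next I'll go round to the right end.

Emit:
{"fn": "apply_moves", "kwargs": {"increments": [[[0.02,0,0,0,0,0,1],[0.025,0,0,0,0,0,1],[0,0,-0.03,0,0,0,1],[0,-0.02,-0.02,0,0,0,1],[0,-0.035,0,0,0,0,1]]]}}

```text
time_s: 8.2
eef_pos: [443.2, -240.1, 257.1]
tool_rot: [0.065, 3.135, -0.002]
wrist_force: [2.2, -0.8, 0.3]
gripper_width: 0.001
```

Emit:
{"fn": "apply_moves", "kwargs": {"increments": [[[0,-0.035,0,0,0,0,1],[0,-0.035,0,0,0,0,1],[0,-0.035,0,0,0,0,1],[0,-0.034,0,0,0,0,1],[0,0,0,0,0,0,1]]]}}

```text
time_s: 8.62
eef_pos: [435.5, -385.7, 253.7]
tool_rot: [0.081, 3.137, -0.008]
wrist_force: [0.5, 0.0, 0.7]
gripper_width: 0.001
```

Emit:
{"fn": "apply_moves", "kwargs": {"increments": [[[-0.028,0,0,0,0,0,1],[-0.028,0,0,0,0,0,1],[-0.026,0,0,0,0,0,1],[0,0,0,0,0,0,1],[0,0,0,0,0,0,1]]]}}

```text
time_s: 9.03
eef_pos: [518.8, -383.1, 252.7]
tool_rot: [0.069, 3.141, 0.0]
wrist_force: [-0.5, 0.2, 0.0]
gripper_width: 0.001
```

```bash
python3 see.py 9
```

```text
t 9.03 tip board [  22.5 -389.7] 79.7 tool x yaw rel -bx 0.11 tilt [0.0002 0.    ] F [-0.5  0.2  0. ] w 0.0 q [-0.64  0.62  0.18  1.13  0.   -0.59]
```

View pics/s9.png

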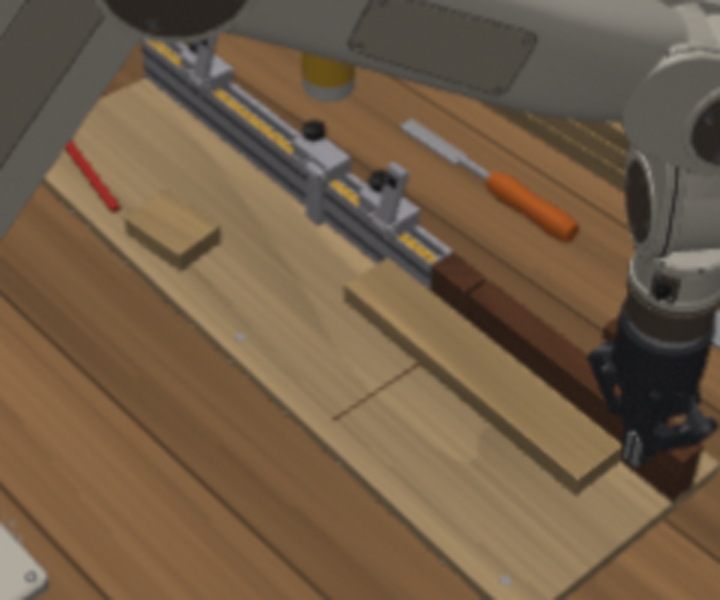

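View pics/t9.png

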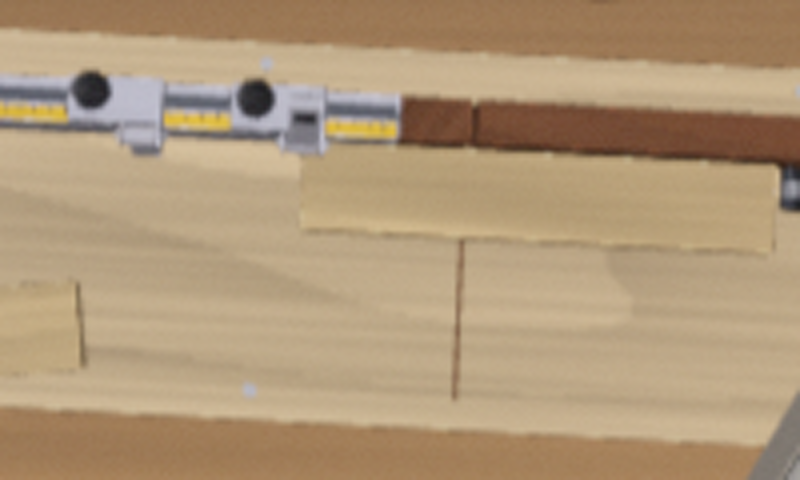

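The rail sits flush along the fence and the finger is just right of its end (top crop (790,188)). Next I'll go down and push left.

Emit:
{"fn": "apply_moves", "kwargs": {"increments": [[[0,0,0.025,0,0,0,1],[0,0,0.025,0,0,0,1],[0,0,0,0,0,0,1],[0,0.01,0,0,0,0,1],[0,0.01,0,0,0,0,1]]]}}

```text
time_s: 9.55
eef_pos: [518.1, -363.7, 204.3]
tool_rot: [0.075, 3.14, -0.001]
wrist_force: [1.0, -0.9, -0.8]
gripper_width: 0.001
```

Emit:
{"fn": "apply_moves", "kwargs": {"increments": [[[0,0.009,0,0,0,0,1],[0,0.009,0,0,0,0,1],[0,0.009,0,0,0,0,1],[0,0.009,0,0,0,0,1],[0,0.009,0,0,0,0,1]]]}}

```text
time_s: 9.97
eef_pos: [521.0, -317.9, 204.2]
tool_rot: [0.072, 3.139, -0.002]
wrist_force: [0.2, -1.4, 0.2]
gripper_width: -0.004
```

Emit:
{"fn": "apply_moves", "kwargs": {"increments": [[[0,0.008,0,0,0,0,1],[0,0.008,0,0,0,0,1],[0,0.006,0,0,0,0,1],[0,0.005,0,0,0,0,1],[0,0,0,0,0,0,1]]]}}

```text
time_s: 10.38
eef_pos: [521.8, -290.6, 203.0]
tool_rot: [-0.07, -3.14, -0.002]
wrist_force: [-0.7, -0.5, 0.1]
gripper_width: -0.001
```

```bash
python3 see.py 10
```

```text
t 10.38 tip board [  21.1 -296.9] 30.0 tool x yaw rel -bx 0.08 tilt [-0.0006  0.0013] F [-0.7 -0.5  0.1] w -0.0 q [-0.51  0.58 -0.03  0.96  0.   -0.46]
```

View pics/t10.png

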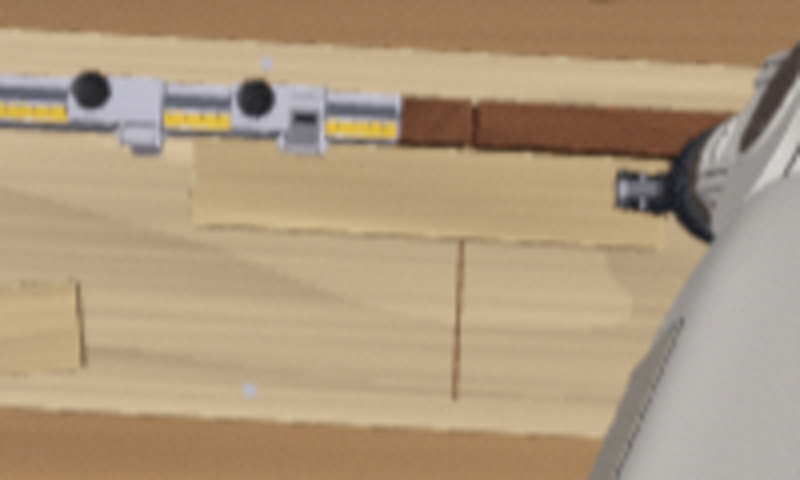

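View pics/s10.png

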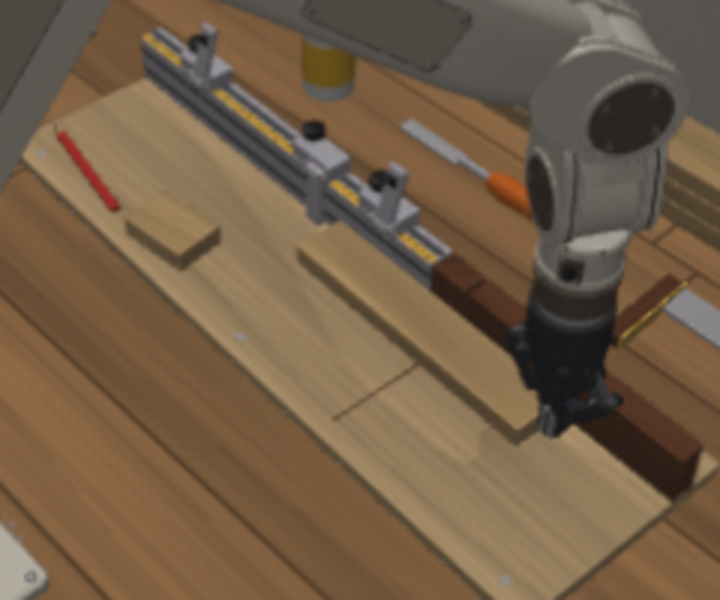

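The rail's left end is now at about y = +33 (top crop x 194), about 25 mm short of the stop.

Emit:
{"fn": "apply_moves", "kwargs": {"increments": [[[0,0.005,0,0,0,0,1],[0,0.005,0,0,0,0,1],[0,0.004,0,0,0,0,1],[0,0.003,0,0,0,0,1],[0,0.002,0,0,0,0,1]]]}}

```text
time_s: 10.9
eef_pos: [522.6, -272.3, 203.1]
tool_rot: [-0.072, -3.14, -0.0]
wrist_force: [-0.4, -0.3, -0.0]
gripper_width: -0.004
```

Emit:
{"fn": "apply_moves", "kwargs": {"increments": [[[0,0.0012,0,0,0,0,1],[0,0.0012,0,0,0,0,1],[0,0.0012,0,0,0,0,1],[0,0.0012,0,0,0,0,1],[0,0,0,0,0,0,1]]]}}

```text
time_s: 11.32
eef_pos: [522.9, -267.9, 203.2]
tool_rot: [0.072, 3.141, 0.0]
wrist_force: [-0.0, -0.2, 0.0]
gripper_width: 0.003
```

```bash
python3 see.py 11
```

```text
t 11.32 tip board [  21.3 -274.3] 30.2 tool x yaw rel -bx 0.02 tilt [0.     0.0002] F [-0.  -0.2  0. ] w 0.0 q [-0.47  0.57 -0.06  0.95  0.   -0.43]
```

View pics/t11.png

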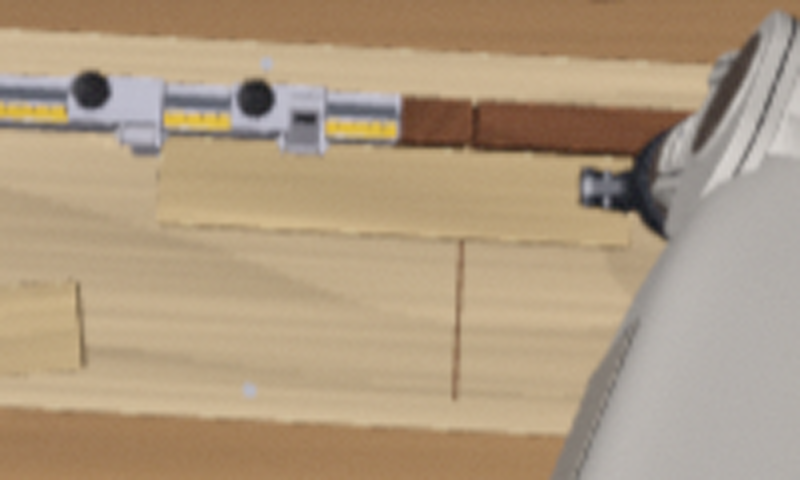

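It's almost at the stop with no force yet, so I'll creep on until contact.

Emit:
{"fn": "apply_moves", "kwargs": {"increments": [[[0,0.0008,0,0,0,0,1],[0,0.0008,0,0,0,0,1],[0,0.0008,0,0,0,0,1],[0,0.0008,0,0,0,0,1],[0,0,0,0,0,0,1]]]}}

```text
time_s: 11.83
eef_pos: [523.1, -266.2, 203.6]
tool_rot: [0.074, 3.14, -0.007]
wrist_force: [-1.7, -6.3, -1.2]
gripper_width: -0.001
```

There's contact at 6.3 N, so the rail is against the stop. I'll back off, rise and check, with the arm moved out of the view.

Emit:
{"fn": "apply_moves", "kwargs": {"increments": [[[0,-0.005,0,0,0,0,1],[0,-0.03,0,0,0,0,1],[0,0,-0.03,0,0,0,1],[0.02,0,-0.03,0,0,0,1],[0.03,-0.02,-0.02,0,0,0,1]]]}}

```text
time_s: 12.25
eef_pos: [472.5, -315.9, 284.9]
tool_rot: [0.064, 3.138, 0.003]
wrist_force: [1.2, -0.8, 0.5]
gripper_width: -0.003
```

Emit:
{"fn": "apply_moves", "kwargs": {"increments": [[[0.035,0,0,0,0,0,1],[0.035,0,0,0,0,0,1],[0.035,0,0,0,0,0,1],[0,0,0,0,0,0,1],[0,0,0,0,0,0,1]]]}}

```text
time_s: 12.67
eef_pos: [363.9, -312.2, 283.3]
tool_rot: [-0.075, -3.14, -0.003]
wrist_force: [0.1, 0.2, -0.1]
gripper_width: 0.001
```

```bash
python3 see.py 12; python3 -c "
from h import *
c=load('top12')['pixels'];a=c[205:260,270:420];cv2.imwrite('pics/t12b.png',cv2.resize(a,None,fx=5.3,fy=5.3,interpolation=cv2.INTER_CUBIC))"
```

```text
t 12.67 tip board [-135.5 -325.6] 110.3 tool x yaw rel -bx -0.1 tilt [-0.0002  0.0019] F [ 0.1  0.2 -0.1] w 0.0 q [-0.71  0.29 -0.26  1.02  0.   -0.66]
```

View pics/t12b.png

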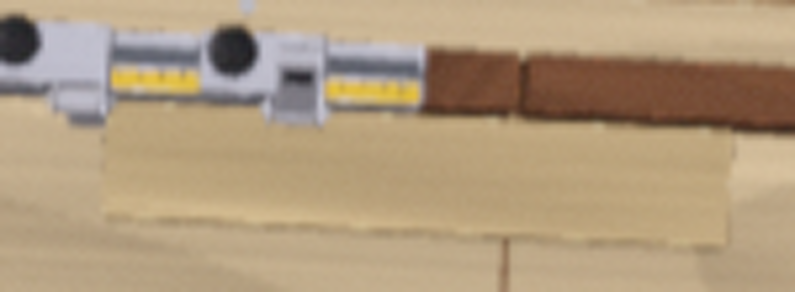

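View pics/s12.png

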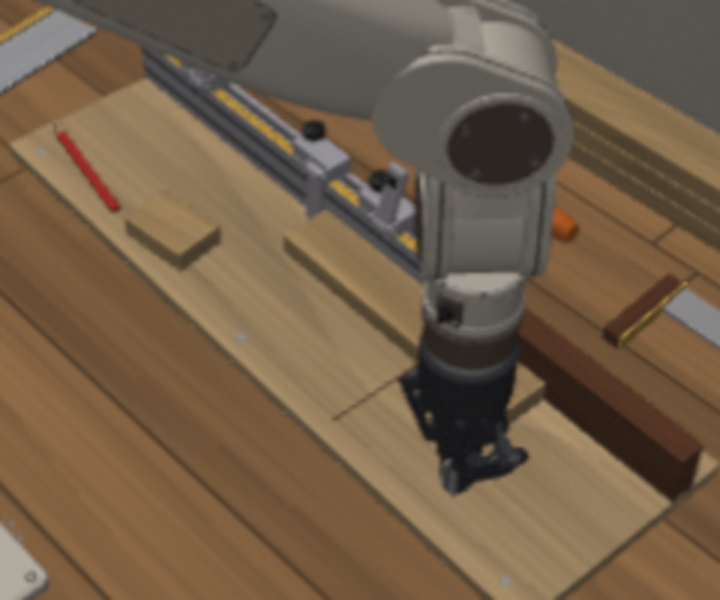

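```bash
python3 -c "
from h import *
t=load('top12')
for p in ((105,217),(725,245),(106,106),(732,128)): print(bd(onz(t,(p[0]+.5)/5.3+269.5,(p[1]+.5)/5.3+204.5,43)).round(1))"
```

```text
[-10.8  56.4]
[  -8.9 -259.1]
[45.9 59. ]
[  51.  -260.4]
```

Emit:
{"fn": "apply_moves", "kwargs": {"increments": [[[0,0.0373,0,0,0,0,1],[0,0.0373,0,0,0,0,1],[0,0.0373,0,0,0,0,1],[0,0.0373,0,0,0,0,1],[0,0.0373,0,0,0,0,1]]]}}

```text
time_s: 13.18
eef_pos: [375.5, -124.6, 283.5]
tool_rot: [0.071, 3.139, 0.001]
wrist_force: [0.0, -0.3, 0.4]
gripper_width: -0.001
```

Emit:
{"fn": "apply_moves", "kwargs": {"increments": [[[0,0.0373,0,0,0,0,1],[0,0,0.03,0,0,0,1],[0,0,0.03,0,0,0,1],[0,0,0.02,0,0,0,1],[0,0,0,0,0,0,1]]]}}

```text
time_s: 13.6
eef_pos: [375.4, -87.7, 200.2]
tool_rot: [-0.067, -3.135, -0.003]
wrist_force: [-1.6, -0.1, 0.1]
gripper_width: -0.002
```

Emit:
{"fn": "apply_moves", "kwargs": {"increments": [[[-0.03,0,0,0,0,0,1],[-0.03,0,0,0,0,0,1],[-0.03,0,0,0,0,0,1],[-0.012,0,0,0,0,0,1],[0,0,0,0,0,0,1]]]}}

```text
time_s: 14.02
eef_pos: [482.7, -94.0, 204.8]
tool_rot: [0.07, 3.134, -0.001]
wrist_force: [1.4, -0.3, 0.2]
gripper_width: 0.002
```

```bash
python3 see.py 13
```

```text
t 14.02 tip board [ -25.8 -102.6] 31.8 tool x yaw rel -bx 0.08 tilt [ 0.0064 -0.0007] F [ 1.4 -0.3  0.2] w 0.0 q [-0.19  0.41 -0.33  0.83  0.   -0.15]
```

View pics/s13.png

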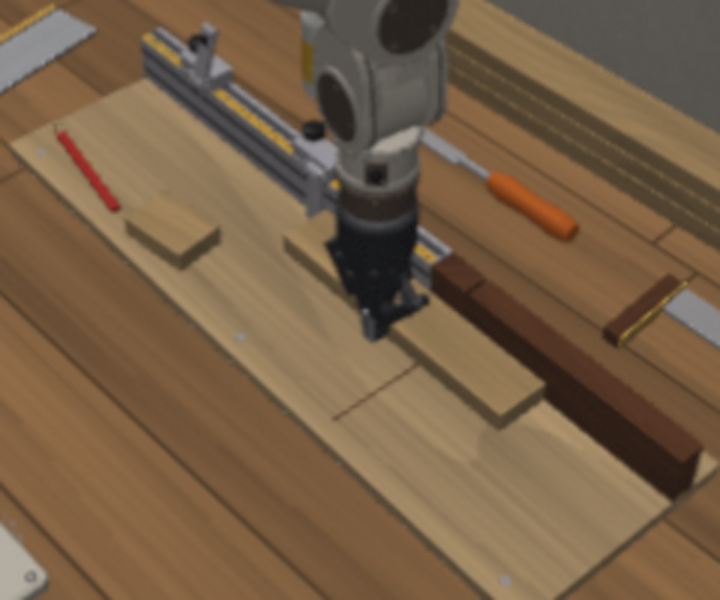

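The rail's front edge sits at x ≈ -11 and -9 and its left end at y ≈ 56–59, both as wanted. I'll give it one gentle nudge towards the fence.

Emit:
{"fn": "apply_moves", "kwargs": {"increments": [[[-0.002,0,0,0,0,0,1],[-0.002,0,0,0,0,0,1],[-0.002,0,0,0,0,0,1],[-0.001,0,0,0,0,0,1],[-0.001,0,0,0,0,0,1]]]}}

```text
time_s: 14.53
eef_pos: [485.7, -94.2, 203.4]
tool_rot: [0.072, 3.141, 0.0]
wrist_force: [-0.2, 0.3, 0.6]
gripper_width: -0.003
```

Emit:
{"fn": "apply_moves", "kwargs": {"increments": [[[-0.0012,0,0,0,0,0,1],[-0.0012,0,0,0,0,0,1],[-0.0012,0,0,0,0,0,1],[-0.0012,0,0,0,0,0,1],[0,0,0,0,0,0,1]]]}}

```text
time_s: 14.95
eef_pos: [489.2, -94.3, 202.7]
tool_rot: [-0.072, -3.136, -0.0]
wrist_force: [-5.5, -0.1, 3.5]
gripper_width: -0.003
```

That's seated at 5.5 N. I'll retreat and take the final look.

Emit:
{"fn": "apply_moves", "kwargs": {"increments": [[[0.01,0,0,0,0,0,1],[0.035,0,0,0,0,0,1],[0.035,0,-0.02,0,0,0,1],[0.02,0,-0.035,0,0,0,1],[0,0,-0.04,0,0,0,1]]]}}

```text
time_s: 15.37
eef_pos: [385.0, -88.9, 296.2]
tool_rot: [-0.073, -3.129, -0.004]
wrist_force: [1.8, -0.7, -0.4]
gripper_width: 0.001
```

Emit:
{"fn": "apply_moves", "kwargs": {"increments": [[[0,0.035,-0.02,0,0,0,1],[0,0.035,-0.02,0,0,0,1],[0,0.04,0,0,0,0,1],[0,0.04,0,0,0,0,1],[0,0.04,0,0,0,0,1]]]}}

```text
time_s: 15.78
eef_pos: [399.6, 101.7, 339.3]
tool_rot: [0.074, 3.137, 0.002]
wrist_force: [1.6, -0.3, 0.2]
gripper_width: -0.0
```

Emit:
{"fn": "apply_moves", "kwargs": {"increments": [[[0,0.04,0,0,0,0,1],[0,0.04,0,0,0,0,1],[0,0.04,0,0,0,0,1],[0,0,0,0,0,0,1],[0,0,0,0,0,0,1]]]}}

```text
time_s: 16.2
eef_pos: [404.9, 222.0, 338.0]
tool_rot: [0.065, 3.141, 0.0]
wrist_force: [0.3, -0.5, 0.4]
gripper_width: 0.002
```

```bash
python3 see.py 14; python3 -c "
from h import *
c=load('top14')['pixels'];a=c[205:260,270:420];cv2.imwrite('pics/t14b.png',cv2.resize(a,None,fx=5.3,fy=5.3,interpolation=cv2.INTER_CUBIC))"
```

```text
t 16.2 tip board [-119.2  209.5] 165.0 tool x yaw rel -bx 0.28 tilt [0.0004 0.0001] F [ 0.3 -0.5  0.4] w 0.0 q [ 0.5   0.21 -0.22  1.15 -0.    0.54]
```

View pics/t14b.png

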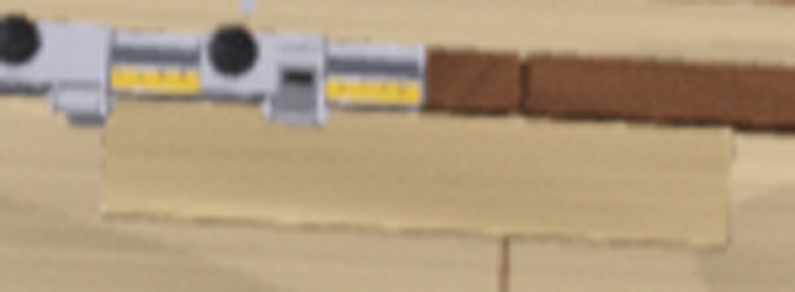

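View pics/side14.png

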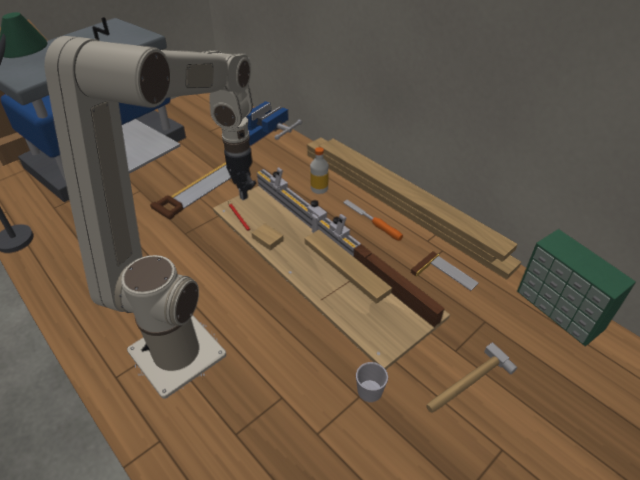

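View pics/top14.png

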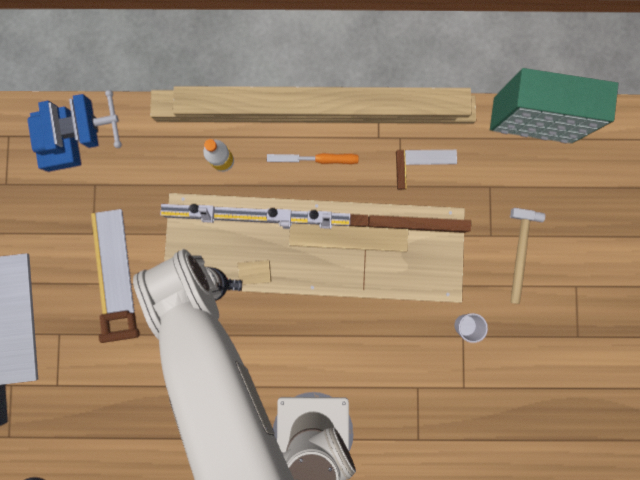

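The overview shows the mid stop down, the outer stops thrown back, the rail flush along the fence and the bystanders unmoved. One close check remains: the gap at the stop.

```bash
python3 - <<'E'
from h import *
s=load('side14');a=s['pixels'][195:255,290:370];cv2.imwrite('pics/s14z.png',cv2.resize(a,None,fx=9,fy=9,interpolation=cv2.INTER_CUBIC))
t=load('top14')
for p in ((103,213),(725,244),(105,105),(732,128)): print(bd(onz(t,(p[0]+.5)/5.3+269.5,(p[1]+.5)/5.3+204.5,43)).round(1))
# predicted side pixels in crop: rail top-left corners if y=58, and paddle foot right edge
for p in ((-10,58,43),(38,58,43),(38,58,75),(38,78,23),(-10,58,18)): print(p,((proj(s,wd(*p))-[290,195]+.5)*9-.5).round())
E
```

```text
[-8.8 57.5]
[  -8.4 -259.1]
[46.4 59.5]
[  51.  -260.4]
(-10, 58, 43) [128. 382.]
(38, 58, 43) [234. 321.]
(38, 58, 75) [234. 253.]
(38, 78, 23) [199. 334.]
(-10, 58, 18) [130. 434.]
```

View pics/s14z.png

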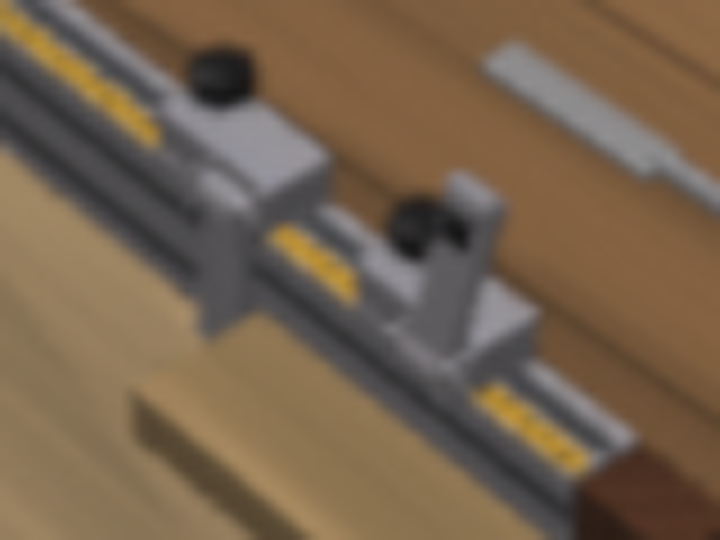

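The close view shows the rail's left end touching the paddle (corner at (132,391), predicted (128,382)), with no gap visible. I'll hand in.

```bash
python3 -c "
from rig import hand_in
print(hand_in())"
```

```text
the job is handed in; nothing more can be done
None
```

The job is done and handed in at about 16 s of robot time. I flipped the middle stop down from behind and tipped the rail flat towards the fence. Then I pushed it to the fence (about 13 N), slid it left against the stop (about 6 N) and gave it one last nudge into the fence (about 5 N).

- **Rail against the fence:** in the top view its front edge came out at x ≈ -9 and -8 mm, where flush would be -10. One measured corner of the back edge disagreed: the left one read x ≈ 46 instead of 50, though it is partly hidden by the stop. The contact forces and the other three corners say the rail is flush.
- **Rail against the stop:** its left end is at y ≈ 57.5–59.5 mm, where the paddle's side is at about 58. The close side view shows no gap.
- **Stops:** the middle one hangs down and the other two are still thrown back.
- **Everything else:** in the last overview pictures the bystanders looked unmoved, though I did not measure them. The arm was clear of the bench and everything on it when I handed in.

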